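# Tumble a manifold block over the step onto its dyed side

### The arm

A 6-joint arm with a two-finger parallel gripper is mounted at the origin on a cart in front of the work surface, level with it; the furniture and walls round the work are solid. World frame = base frame: x ahead of the robot, y to its left, z up, the work surface at z = 0. Lengths are in m, angles in degrees, forces in N, time in s.
With the tool pointing down it reaches from about 0.3 to 0.75 m from the base axis. Payload 8.5 kg.
Tool frame: the origin (TCP) lies on the centre line of the jaws, within the pads' length; the fingertips stand 11 mm ahead of it and the grasp point (between the pads) lies 8 mm behind it; z points along the fingers, y is the line along which they close (so a half turn about z gives the same grasp; the last joint's range is limited). The gripper opens to 85 mm and grips with 20 to 120 N. Pads are 22 mm wide; open, the fingers measure 114 mm over their backs; the gripper's body (76 mm by 85 mm) begins 54 mm behind the grasp point. The pads swing forward as they close: fully open they stand 13 mm farther back than shut.
Start: joints at [-12.336, 21.807, 74.336, -0, 83.858, -12.336], TCP at [0.55, 0, 0.242] pointing down, gripper open.
Joint ranges: [-178.18, 178.18], [-50.72, 133.34], [12.68, 142.11], [-81.47, 261.47], [9.98, 163.14], [-165.26, 165.26]. Speed limits (degrees/s): [136.94, 136.94, 180, 180, 180, 180].

### API

Orientations are given as a 3x3 rotation matrix whose columns are the frame's x, y, z axes.
In Python, from rig import env, camrig, ticket gives the robot as it stands (env), with the cameras (camrig) and the job (ticket).
- The arm moves only by the shell command python3 nudge.py 'ROWS' [FORCE]. ROWS is a JSON list of rows, 1 to 10 of them, each an object with the fields sx, sy, sz (the shift in shares of the most that a row can go, 1 being 50 mm), rz (a turn about the tool's z in fractions of the full range, 1 being 120 degrees), finger_gap (the finger opening in m); a field left out counts as zero (the opening has to be given); each row shifts and turns the commanded pose from where the row before left it, along the tool's axes as they then stand; what a row does not reach is not made up. A row lasts 1/10 s, in which the tool goes at most 0.05 m and 8.59 degrees, less where a joint would pass 70% of its speed; a pose out of reach is approached as far as the arm can. The fingers move at their own pace and stop on an object; FORCE is the grip in N (left out, the last holds). Time passes only in rows, so rows that do not move let the fingers close. It prints the time, the measured TCP pose, the force, the opening and the grip force at its end. No shift or turn number may pass 1 either way. Input that does not fit is refused with a message, and nothing moves.
- env.observe(): the state, without advancing time (a new reading comes with each control period).
- camrig.get_image(name): name is "scene" or "side" or "wrist"; returns a dict with "pixels" (480x640x3 uint8, red, green, blue), "K" (3x3 intrinsics, pixels), "distortion" ([k1, k2, p1, p2, k3] as OpenCV has them; the pictures are not rectified), "extrinsics" (4x4, takes a point from world to camera coordinates). Camera axes: x right, y down, z forward; pixel columns grow to the right and rows downward; lengths in m; the calibration is good to about 2 mm. A picture is of the moment at which its call begins. There is no depth.
- ticket.close_job(): hands the job in; it is judged then, once.
The state is a dict: "time_s": time; "q": joint angles; "qvel": joint speeds; "joint_efforts": joint torques, N m; "position": TCP position; "tool_rot": TCP orientation; "ft_force": force on the tool from outside, world axes, zero at the start; "wrist_torque": the same for the moment, N m; "grip_width": finger opening in m; "gripper_force": force on a finger pad.
Only numpy, scipy, OpenCV 4.12 (cv2) and the standard library are available. Lean on these libraries where they do the work, as an engineer would, in place of code of your own. Each camera call takes 0.05 s, during which the arm holds its last target. There are 200 camera calls.

### The job

Take the turned block out of the bay of the tumbling step and lay it flat in the blue tray, beside the steel disc. Then stand the block that has the blue-dyed side upright on the step's deck, let go of it, tumble it over the yellow edge so that it comes down in the bay with its blue side underneath, and slide it up flush and square against the steel end stop. Do not disturb the bare block, the bottle, the tin or the disc.

Things in the scene. Friction and masses are not known exactly. Their poses are not given: they have to be found in the camera images.
- step: Tumbling step, fixed: raised grey deck (top 30 mm up) with a yellow line at its edge, then a lower bay with a black rubber floor (10 mm up) and a steel end stop. Origin: on the worktop under the middle of the deck's edge. +x points from the deck over the edge into the bay (deck x = -70..0 mm, bay x = 0..118 mm, stop face x = 118 mm), y across (deck and bay y = -45..45 mm, no side walls), z up.
- step_edge (a point): Middle of the deck's edge, at deck height (30 mm up); axes as the step.
- bay_floor (a point): Point on the bay's rubber floor (10 mm up), 73 mm past the edge: below the middle of a block that lies against the stop; axes as the step.
- stop_face (a point): Middle of the foot of the end stop's face, 118 mm past the edge, at bay floor height; axes as the step. The stop is 12 mm thick and its top is 34 mm above the worktop.
- turned_block: Aluminium manifold block, 90 x 50 x 40 mm, 0.3 to 0.6 kg, already turned: it lies in the bay, blue-dyed side underneath. Origin: centre of its underside; +x along its 90 mm length (towards the stop), +y across its 50 mm width, z up (40 mm high).
- dyed_block: Block like the turned one, standing on end: 40 x 50 mm in plan, 90 mm tall. One 50 x 90 mm side is dyed blue, and a blue stripe marks the top end next to it. Origin: centre of the end it stands on; +x points out of the blue side (40 mm thick along x), +y across the 50 mm width, +z along its length, up at first. At either of two places, turned any way. Lying blue side down, its +x points down.
- dyed_block_mid (a point): Geometric centre of the dyed block; axes as the block.
- bare_block: Block of the same shape and size without any blue, standing on end close by, not part of the job. Origin: centre of the end it stands on; z up.
- blue_tray: Blue open tray, fixed: inside 122 mm along x and 200 mm along y, floor 3 mm and rim 28 mm above the worktop. Origin: on the worktop under its centre.
- test_disc: Steel disc, 62 mm diameter, 13 mm thick, loose in one half of the tray. Origin: centre of its underside.
- white_tin: White round tin, 59 mm diameter, 33 mm tall, standing beside the step. Origin: centre of its underside.
- squeeze_bottle: White squeeze bottle with a red cap and a spout, 51 x 71 mm in plan, 180 mm tall, near the front edge of the worktop. Origin: centre of its underside.

How it is judged (in metres and radians):
On the way, in this order (a step that is already met when the one before it is completed fails the run):
1. the turned block lies flat in the blue tray, let go (x of turned_block in the frame of blue_tray between -0.045 and 0.045 m and y of turned_block in the frame of blue_tray between -0.085 and 0.085 m and z of turned_block in the frame of blue_tray below 0.01 m and angle between turned_block's own z axis and vertical below 0.12 rad and contact force between the fingers and turned_block below 0.2 N), for 0.2 s.
2. the dyed block stands upright on the step's deck, let go (x of dyed_block in the frame of step between -0.065 and -0.003 m and y of dyed_block in the frame of step between -0.035 and 0.035 m and z of dyed_block in the frame of step between 0.027 and 0.034 m and angle between dyed_block's own z axis and vertical below 0.1 rad and contact force between dyed_block and step above 0.5 N and contact force between the fingers and dyed_block below 0.2 N), for 0.2 s.
3. the dyed block has tumbled over the edge, blue side underneath, its middle past the edge (angle between dyed_block's own x axis and vertical above 2.6 rad and x of dyed_block_mid in the frame of step above 0.01 m and contact force between dyed_block and step above 0.2 N), for 0.1 s.
At the end, for the whole second after the job is handed in: The dyed block lies on the bay floor, blue side down (0.12 rad), front end within 5 mm of the stop, square to it within 0.10 rad, its middle within 25 mm of the bay's centre line; the turned block lies flat (0.12 rad) on the blue tray's floor; both at rest and released (all of step 1 and angle between dyed_block's own x axis and vertical above 3.02 rad and x of dyed_block in the frame of step between 0.018 and 0.033 m and x of dyed_block_mid in the frame of step above 0.066 m and y of dyed_block_mid in the frame of step between -0.025 and 0.025 m and angle between the z axis of dyed_block and the x axis of step, either way round below 0.1 rad and z of dyed_block_mid in the frame of step between 0.025 and 0.034 m and linear speed of each of dyed_block, turned_block below 0.02 m/s and contact force between the fingers and dyed_block below 0.2 N); the robot touches nothing.
It fails at once if the bare block is tipped over or shoved more than 20 mm (distance of bare_block from where it was at the start of the episode above 0.02 m or angle between bare_block's own z axis and vertical above 0.4 rad).
It fails at once if the squeeze bottle is tipped over or shoved more than 20 mm (distance of squeeze_bottle from where it was at the start of the episode above 0.02 m or angle between squeeze_bottle's own z axis and vertical above 0.4 rad).
It fails at once if the white tin is tipped over or shoved more than 20 mm (distance of white_tin from where it was at the start of the episode above 0.02 m or angle between white_tin's own z axis and vertical above 0.4 rad).
It fails at once if the steel test disc is tipped over or shoved more than 20 mm (distance of test_disc from where it was at the start of the episode above 0.02 m or angle between test_disc's own z axis and vertical above 0.4 rad).
It also fails if it takes over 72 s, if anything falls off the work surface, if the arm or the gripper's body presses on something with over 40 N, if the wrist force passes 120 N, or if a joint passes its speed limit or range.

## Working session

There is one attempt and no reset: what is moved stays moved. The work goes in short steps, Python scripts to look and compute and a shell command to move; the robot and the scene stay as the last step left them, time stands still between calls to the robot, and variables do not carry over. Pictures are saved under pics/ and viewed, at most 10 in all, crops included, and the job is handed in when it is done.

```bash
ls; mkdir -p pics
cat > h.py <<'E'
import numpy as np, cv2
from rig import env, camrig, ticket
def grab(n,f=None):
    im=camrig.get_image(n)
    if f: cv2.imwrite(f'pics/{f}.png',cv2.cvtColor(im['pixels'],cv2.COLOR_RGB2BGR))
    return im
def ray(im,px,z):
    K=np.array(im['K']);D=np.array(im['distortion']);E=np.array(im['extrinsics'])
    u=cv2.undistortPoints(np.array(px,float).reshape(-1,1,2),K,D).reshape(-1,2)
    R,t=E[:3,:3],E[:3,3];c=-R.T@t
    d=np.c_[u,np.ones(len(u))]@R
    return c+d*((z-c[2])/d[:,2])[:,None]
def proj(im,P):
    E=np.array(im['extrinsics']);r,_=cv2.Rodrigues(E[:3,:3])
    return cv2.projectPoints(np.array(P,float).reshape(-1,1,3),r,E[:3,3],np.array(im['K']),np.array(im['distortion']))[0].reshape(-1,2)
E
python3 - <<'E'
from h import *
for n in ['scene','side','wrist']:
    im=grab(n,n+'0'); E=np.array(im['extrinsics']); print(n,-E[:3,:3].T@E[:3,3],E[2,:3])
o=env.observe();print(o['position'],o['tool_rot'])
E
```

```text
nudge.py
pics
rig.py
scene [1.17752248 0.01345834 0.72740977] [-0.70430362 -0.0063908  -0.70987011]
side [0.2140677  0.79672301 0.67089432] [ 0.28295456 -0.75965347 -0.58554532]
wrist [0.54904209 0.07401328 0.37372701] [-0.00160114 -0.29182243 -0.95647117]
[5.49790470e-01 3.04021634e-05 2.41835589e-01] [[ 5.09787952e-05  9.99999360e-01 -1.13065736e-03]
 [ 9.99999975e-01 -5.07350061e-05  2.15644708e-04]
 [ 2.15587206e-04 -1.13066832e-03 -9.99999338e-01]]
```

View pics/scene0.png

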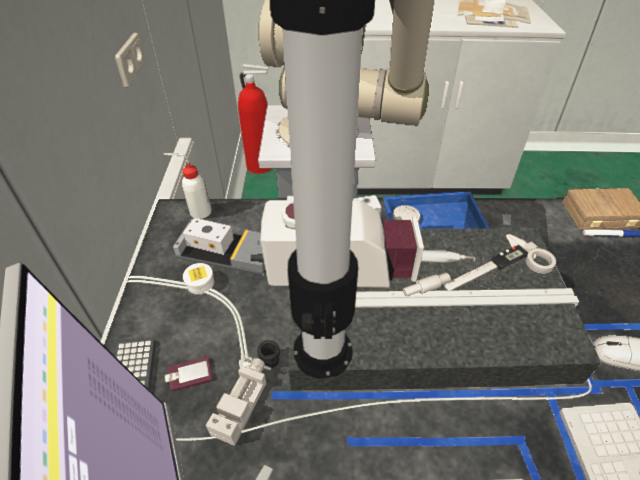

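View pics/side0.png

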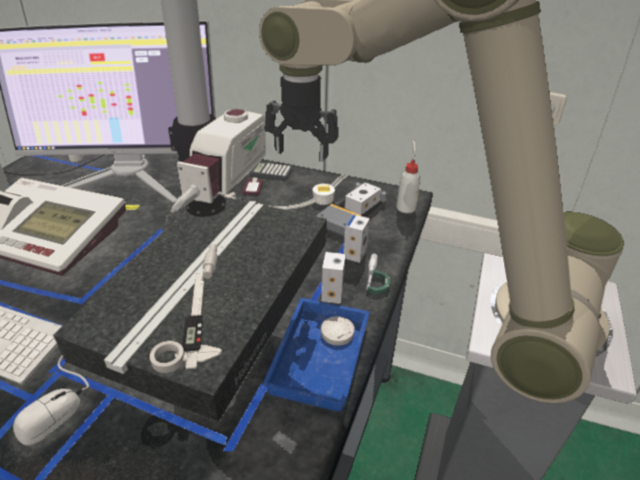

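The scene view shows the bay with the turned block at about (208,236), yellow edge (240,245) and tin (199,277); the marking machine hides the standing blocks. The side view shows the standing blocks at about (356,240) and (333,277), the tray at (320,350) with the disc at (338,330), the tin at (323,193) and the bottle at (408,190).

Run:
```python
import cv2
a=cv2.imread('pics/side0.png')[160:410,250:450]; cv2.imwrite('pics/sidec.png',cv2.resize(a[:160],None,fx=3.7,fy=3.7,interpolation=cv2.INTER_CUBIC))
```

```text
(no output)
```

View pics/wrist0.png

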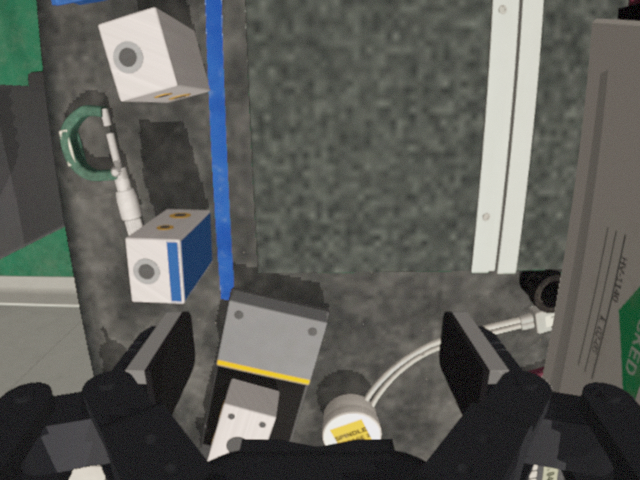

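View pics/sidec.png

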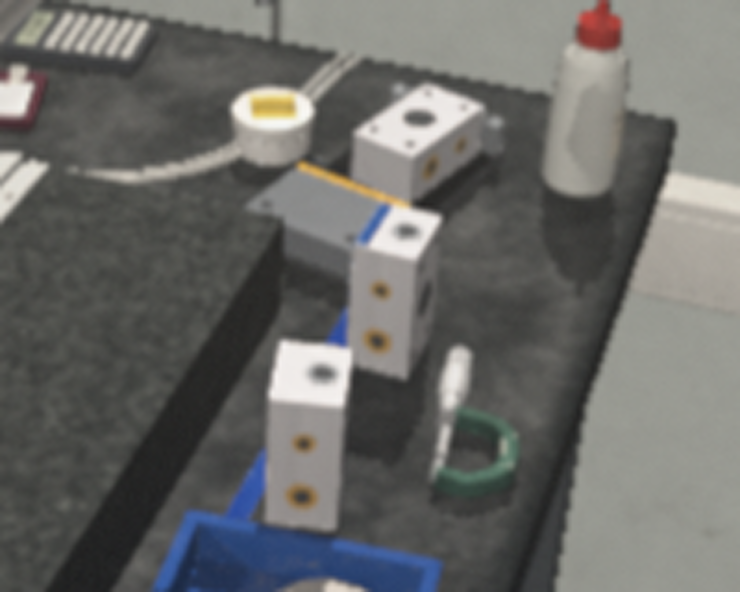

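The wrist view shows the dyed block next to the step: top corners about (127,235), (183,240), (184,302) and (132,301). The stripe and blue side are on the right (world +x). The bare block's top is near (100–170,10–100), and the yellow line runs (217,365)–(308,382). The turned block is at (245,420).

```bash
cat >> h.py <<'E'
def rect(im,mask,z,kind='big'):
    mask=mask.astype(np.uint8)
    cs,_=cv2.findContours(mask,cv2.RETR_EXTERNAL,cv2.CHAIN_APPROX_NONE)
    c=max(cs,key=cv2.contourArea)
    w=ray(im,c.reshape(-1,2),z)[:,:2]
    r=cv2.minAreaRect((w*1000).astype(np.float32)); return r,cv2.boundingRect(c),cv2.boxPoints(r)
def hsv(im): return cv2.cvtColor(im['pixels'],cv2.COLOR_RGB2HSV)
E
python3 - <<'E'
from h import *
np.set_printoptions(suppress=True,precision=4)
w=grab('wrist'); h=hsv(w); p=w['pixels'].astype(int)
y=((h[...,0]>18)&(h[...,0]<32)&(h[...,1]>150)&(h[...,2]>120)); y[:,320:]=0
y[:340]=0
print('yellow',rect(w,y,.03))
# dyed top: blue stripe + white
print('dyed corners',ray(w,[[127,235],[183,240],[184,302],[132,301]],.09))
blk=np.array([[99,24],[157,9],[174,87],[118,104]]); print('bare',ray(w,blk,.09))
print('turned top near',ray(w,[[228,380],[279,391]],.05))
print('tin',ray(w,[[323,424],[382,424],[350,396]],.033))
print('deck far',ray(w,[[231,300],[326,318]],.03))
s=grab('scene'); h=hsv(s)
y=((h[...,0]>18)&(h[...,0]<32)&(h[...,1]>150)&(h[...,2]>120)); y[:,260:]=0;y[255:]=0;y[:225]=0
print('yellow scene',rect(s,y,.03))
d=grab('side');h=hsv(d)
b=((h[...,0]>100)&(h[...,0]<125)&(h[...,1]>150)&(h[...,2]>60)); b[:,:262]=0;b[:290]=0
print('tray side',rect(d,b,.028))
a=s['pixels'][185:290,130:280]; b=s['pixels'][185:245,360:510]
c=d['pixels'][285:415,255:385]
a=cv2.resize(a,None,fx=4,fy=4,interpolation=2);c=cv2.resize(c,(420,420),interpolation=2)
W=np.zeros((600,800,3),np.uint8); W[:420,:600]=a; 
W2=np.zeros((600,800,3),np.uint8);W2[:240,:600]=cv2.resize(b,None,fx=4,fy=4,interpolation=2)
cv2.imwrite('pics/sc.png',W[:420,:600,::-1]); cv2.imwrite('pics/tr.png',np.vstack([W2[:160,:600][:0],cv2.resize(d['pixels'][290:410,260:400],None,fx=5,fy=5,interpolation=2)])[...,::-1])
E
```

```text
yellow (((497.8587646484375, -162.85061645507812), (4.2854719161987305, 87.9940185546875), 75.8714370727539), (217, 361, 92, 23), array([[ 454.6696, -154.1889],
       [ 540.0019, -175.6682],
       [ 541.0479, -171.5123],
       [ 455.7156, -150.0331]], dtype=float32))
dyed corners [[ 0.4145 -0.0107  0.09  ]
 [ 0.4548 -0.0144  0.09  ]
 [ 0.4509 -0.0622  0.09  ]
 [ 0.4113 -0.062   0.09  ]]
bare [[0.4106 0.1289 0.09  ]
 [0.4493 0.136  0.09  ]
 [0.4571 0.0883 0.09  ]
 [0.4187 0.0787 0.09  ]]
turned top near [[ 0.4691 -0.1583  0.05  ]
 [ 0.5146 -0.1695  0.05  ]]
tin [[ 0.5549 -0.2214  0.033 ]
 [ 0.6131 -0.2219  0.033 ]
 [ 0.5805 -0.1879  0.033 ]]
deck far [[ 0.4727 -0.0886  0.03  ]
 [ 0.5569 -0.106   0.03  ]]
yellow scene (((492.780029296875, -159.5184783935547), (5.928251266479492, 74.9292221069336), 74.66108703613281), (233, 230, 15, 25), array([[ 455.8659, -152.4666],
       [ 528.126 , -172.2875],
       [ 529.6942, -166.5704],
       [ 457.4341, -146.7495]], dtype=float32))
tray side (((400.52410888671875, 266.3932800292969), (137.9523162841797, 266.9619140625), 5.201105117797852), (262, 290, 106, 121), array([[319.7317, 393.0718],
       [343.9322, 127.2091],
       [481.3166, 139.7147],
       [457.116 , 405.5775]], dtype=float32))Traceback (most recent call last):
  File "<stdin>", line 24, in <module>
    return _nx.concatenate(arrs, 0, dtype=dtype, casting=casting)
           ~~~~~~~~~~~~~~~^^^^^^^^^^^^^^^^^^^^^^^^^^^^^^^^^^^^^^^
ValueError: all the input array dimensions except for the concatenation axis must match exactly, but along dimension 1, the array at index 0 has size 600 and the array at index 1 has size 700
```

View pics/sc.png

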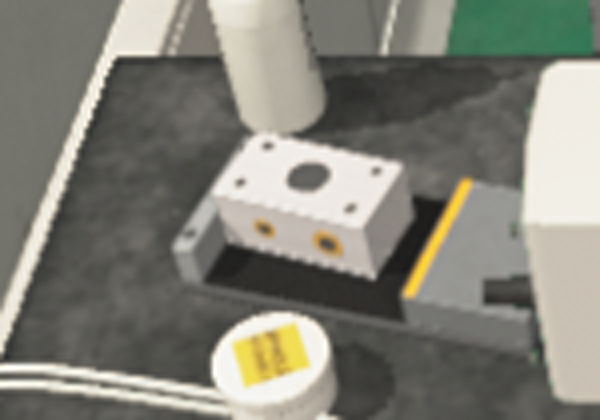

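The scene crop shows the turned block askew in the bay: top corners at crop (215,197), (262,133), (413,163) and (384,228). The stop is on the left at (200,235), the tin at (272,360), and the bottle stands behind the stop.

Run:
```python
from h import *
np.set_printoptions(suppress=True,precision=4)
s=grab('scene')
c=np.array([[215,197],[262,133],[413,163],[384,228]])/4+[130,185]
P=ray(s,c,.05);print('turned',P,P.mean(0));
e=[P[2]-P[1],P[3]-P[0],P[2]-P[3],P[1]-P[0]]
for v in e: print(np.linalg.norm(v),np.degrees(np.arctan2(v[1],v[0])))
print('yellow ends',ray(s,np.array([[467,180],[408,297]])/4+[130,185],.03))
print('bottle base',ray(s,np.array([[272,132],[245,115],[322,115]])/4+[130,185],0.0))
d=grab('side')
cv2.imwrite('pics/tr.png',cv2.resize(d['pixels'][285:415,255:385],None,fx=4.5,fy=4.5,interpolation=2)[...,::-1])
```

```text
turned [[ 0.4899 -0.2777  0.05  ]
 [ 0.4399 -0.2621  0.05  ]
 [ 0.4643 -0.1752  0.05  ]
 [ 0.5133 -0.1838  0.05  ]] [ 0.4768 -0.2247  0.05  ]
0.09027552198167754 74.30501060820158
0.09676352018325382 76.02003376891147
0.049742988572635205 169.9979269122211
0.05241538273801544 162.65384591553874
yellow ends [[ 0.4569 -0.1491  0.03  ]
 [ 0.5436 -0.17    0.03  ]]
bottle base [[ 0.3846 -0.2766  0.    ]
 [ 0.3695 -0.2958  0.    ]
 [ 0.3698 -0.2493  0.    ]]
```

View pics/tr.png

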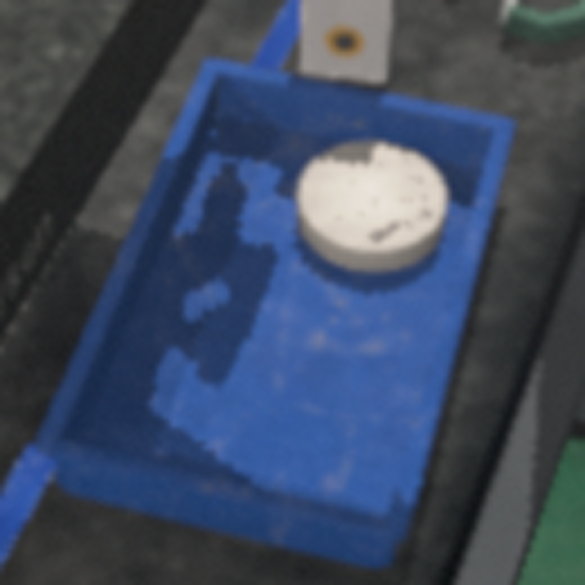

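The tray crop shows the disc in the end of the tray nearer the blocks (crop centre about (373,200)). Rim corners are about (208,62), (513,120), (410,515) and (50,440).

The manual's scale: shifts go in shares of 50 mm and turns go in shares of 120 degrees. Converting my numbers, -0.04 m is -0.8, -0.0146 m is -0.292, 7.3 degrees / 120 = 0.0608.

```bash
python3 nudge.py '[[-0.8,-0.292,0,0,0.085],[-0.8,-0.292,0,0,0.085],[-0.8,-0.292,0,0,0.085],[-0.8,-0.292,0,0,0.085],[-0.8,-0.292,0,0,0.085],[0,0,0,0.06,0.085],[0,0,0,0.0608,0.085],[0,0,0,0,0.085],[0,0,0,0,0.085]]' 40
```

```text
refused: ROWS must be a list of objects with named fields. Nothing was moved.
```

The error is about the shape of the input: a list of objects with named fields. Fixing that and sending the same move.

```bash
python3 nudge.py '[{"sx":-0.8,"sy":-0.292,"finger_gap":0.085},{"sx":-0.8,"sy":-0.292,"finger_gap":0.085},{"sx":-0.8,"sy":-0.292,"finger_gap":0.085},{"sx":-0.8,"sy":-0.292,"finger_gap":0.085},{"sx":-0.8,"sy":-0.292,"finger_gap":0.085},{"rz":0.06,"finger_gap":0.085},{"rz":0.0608,"finger_gap":0.085},{"finger_gap":0.085},{"finger_gap":0.085}]' 40
python3 - <<'E'
from h import *
np.set_printoptions(suppress=True,precision=4)
d=grab('side')
f=lambda L:np.array(L)/4.5+[255,285]
print('rim',ray(d,f([[208,62],[513,120],[410,515],[50,440]]),.028))
print('disc',ray(d,f([[373,200],[298,200],[447,200],[373,143],[373,252]]),.016))
w=grab('wrist','wrist1')
E
```

```text
time_s: 1.3
position: [0.477, -0.1999, 0.2423]
tool_rot: [[0.247, 0.969, -0.0], [0.969, -0.247, 0.0], [0.0, -0.0, -1.0]]
ft_force: [-0.5, -0.7, 0.6]
grip_width: 0.085
gripper_force: 0.0
rim [[0.477  0.1746 0.028 ]
 [0.3432 0.1591 0.028 ]
 [0.3223 0.3612 0.028 ]
 [0.4539 0.3794 0.028 ]]
disc [[0.3868 0.2137 0.016 ]
 [0.4156 0.2252 0.016 ]
 [0.3582 0.2023 0.016 ]
 [0.3975 0.1827 0.016 ]
 [0.3775 0.2404 0.016 ]]
```

View pics/wrist1.png

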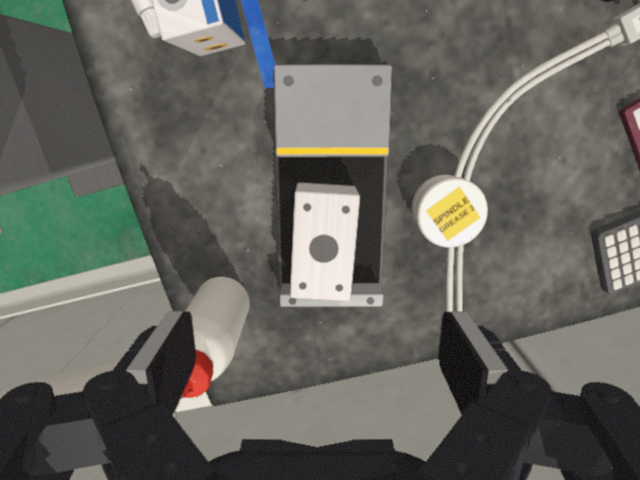

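The view is clean: the turned block's top corners are (297,193), (359,196), (353,300) and (292,297). The deck's far edge is at row 66, the yellow edge at row about 156, and the stop's top runs (281,296)–(383,296). The bottle is on the left around (225,310) and the tin at (450,212).

Run:
```python
from h import *
np.set_printoptions(suppress=True,precision=4)
w=grab('wrist');o=env.observe();T=np.array(o['tool_rot']);p=np.array(o['position'])
def show(n,px,z):
    P=ray(w,px,z); print(n,P[:,:2].tolist() if 0 else P[:,:2], 'tool', ((P-p)@T)[:,:2])
    return P
P=show('turned',[[297,193],[359,196],[353,300],[292,297]],.05); c=P.mean(0);print(c,(c-p)@T)
show('deckfar',[[274,66],[391,66]],.03);show('edge',[[277,156],[388,156]],.03)
show('stop top',[[281,296],[383,296]],.034);show('tin',[[415,212],[487,212]],.033)
show('bottle',[[190,310],[249,300]],.1); show('bottlebase',[[218,280]],.15)
show('stopback',[[281,307],[383,305]],.034)
```

```text
turned [[ 0.4642 -0.1854]
 [ 0.5099 -0.1995]
 [ 0.4859 -0.284 ]
 [ 0.4375 -0.2688]] tool [[ 0.0107 -0.016 ]
 [ 0.0084  0.0317]
 [-0.0794  0.0294]
 [-0.0767 -0.0213]]
[ 0.4744 -0.2344  0.05  ] [-0.0343  0.006   0.1923]
deckfar [[ 0.4707 -0.0894]
 [ 0.5573 -0.1112]] tool [[ 0.1053 -0.0335]
 [ 0.1057  0.0557]]
edge [[ 0.4546 -0.156 ]
 [ 0.5406 -0.1778]] tool [[ 0.0368 -0.0326]
 [ 0.037   0.0561]]
stop top [[ 0.4256 -0.2725]
 [ 0.5117 -0.2945]] tool [[-0.0832 -0.0318]
 [-0.0832  0.057 ]]
tin [[ 0.5526 -0.2276]
 [ 0.6117 -0.2424]] tool [[-0.0082  0.0801]
 [-0.0079  0.1409]]
bottle [[ 0.3725 -0.2393]
 [ 0.4162 -0.2419]] tool [[-0.0642 -0.0915]
 [-0.056  -0.0485]]
bottlebase [[ 0.417 -0.205]] tool [[-0.02   -0.0569]]
stopback [[ 0.4227 -0.2827]
 [ 0.51   -0.303 ]] tool [[-0.0938 -0.0321]
 [-0.0919  0.0574]]
```

Converted, 0.05 m is 1, -0.0343 m is -0.686, 2.4 degrees / 120 = 0.02.

```bash
python3 nudge.py '[{"sx":-0.686,"sy":0.12,"finger_gap":0.07},{"rz":0.02,"finger_gap":0.07},{"sz":1,"finger_gap":0.07},{"sz":1,"finger_gap":0.07},{"sz":0.9,"finger_gap":0.07},{"sz":0.7,"finger_gap":0.07},{"sz":0.44,"finger_gap":0.07},{"sz":0.22,"finger_gap":0.07},{"finger_gap":0.07}]' 60; python3 nudge.py '[{"finger_gap":0.04},{"finger_gap":0.04},{"finger_gap":0.04},{"finger_gap":0.04},{"finger_gap":0.04},{"finger_gap":0.04}]' 60
```

```text
time_s: 2.35
position: [0.474, -0.2344, 0.0285]
tool_rot: [[0.29, 0.957, -0.002], [0.957, -0.29, 0.001], [0.001, -0.002, -1.0]]
ft_force: [0.2, 0.3, -0.2]
grip_width: 0.0697
gripper_force: 0.0
time_s: 2.95
position: [0.4748, -0.2351, 0.0308]
tool_rot: [[0.29, 0.957, 0.002], [0.957, -0.29, -0.002], [-0.001, 0.002, -1.0]]
ft_force: [-0.8, 1.2, 7.9]
grip_width: 0.049
gripper_force: 64.2
```

Converted, -0.05 m is -1, 0.0359 m is 0.718.

```bash
python3 nudge.py '[{"sz":-0.4,"finger_gap":0.04},{"sz":-1,"finger_gap":0.04},{"sz":-1,"finger_gap":0.04},{"sz":-1,"finger_gap":0.04},{"sx":0.718,"sy":-0.338,"finger_gap":0.04},{"sx":0.718,"sy":-0.338,"finger_gap":0.04},{"sx":0.718,"sy":-0.338,"finger_gap":0.04},{"sx":0.718,"sy":-0.338,"finger_gap":0.04},{"sx":0.718,"sy":-0.338,"finger_gap":0.04},{"sx":0.718,"sy":-0.338,"finger_gap":0.04}]'; python3 nudge.py '[{"sx":0.718,"sy":-0.338,"finger_gap":0.04},{"sx":0.718,"sy":-0.338,"finger_gap":0.04},{"sx":0.718,"sy":-0.338,"finger_gap":0.04},{"sx":0.718,"sy":-0.338,"finger_gap":0.04},{"sx":0.718,"sy":-0.338,"finger_gap":0.04},{"sx":0.718,"sy":-0.338,"finger_gap":0.04},{"sx":0.718,"sy":-0.338,"finger_gap":0.04},{"sx":0.718,"sy":-0.338,"finger_gap":0.04}]';python3 nudge.py '[{"rz":0.07,"finger_gap":0.04},{"rz":0.07,"finger_gap":0.04},{"rz":0.07,"finger_gap":0.04},{"rz":0.07,"finger_gap":0.04},{"rz":0.07,"finger_gap":0.04},{"rz":0.07,"finger_gap":0.04},{"rz":0.07,"finger_gap":0.04},{"rz":0.0683,"finger_gap":0.04},{"finger_gap":0.04},{"finger_gap":0.04}]'
python3 - <<'E'
from h import *
grab('wrist','wrist2')
o=env.observe();T=np.array(o['tool_rot']);p=np.array(o['position'])
print((np.array([.394,.3153,.03])-p)@T)
E
```

```text
time_s: 3.95
position: [0.439, 0.0024, 0.1996]
tool_rot: [[0.291, 0.957, 0.0], [0.957, -0.291, -0.0], [0.0, 0.0, -1.0]]
ft_force: [0.6, -0.1, -4.0]
grip_width: 0.0493
gripper_force: 64.7
time_s: 4.75
position: [0.393, 0.3165, 0.1995]
tool_rot: [[0.29, 0.957, -0.0], [0.957, -0.29, -0.0], [-0.0, 0.0, -1.0]]
ft_force: [1.3, 0.7, -4.3]
grip_width: 0.0489
gripper_force: 64.7
time_s: 5.75
position: [0.3937, 0.3149, 0.1994]
tool_rot: [[0.994, 0.11, -0.0], [0.11, -0.994, -0.0], [-0.0, 0.0, -1.0]]
ft_force: [-0.3, 0.3, -3.7]
grip_width: 0.049
gripper_force: 64.6
[ 0.00031162 -0.00039458  0.16937789]
```

View pics/wrist2.png

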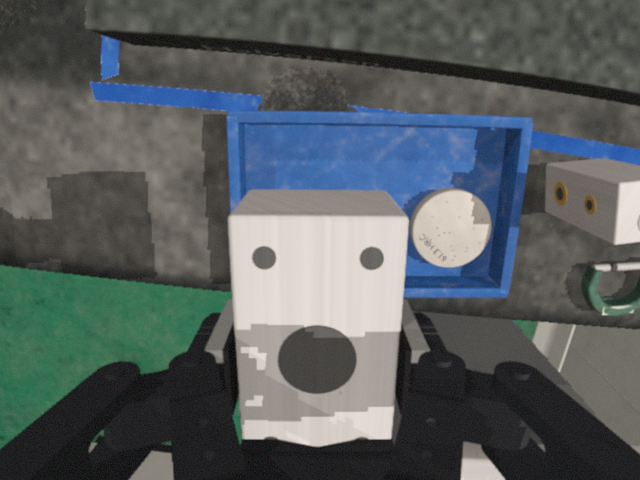

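The wrist view shows the held block above the tray's empty half. The outer rim corners are about (228,115), (532,118) and (508,297), and the disc centre is at about (451,228).

Run:
```python
from h import *
np.set_printoptions(suppress=True,precision=4)
w=grab('wrist');o=env.observe();T=np.array(o['tool_rot']);p=np.array(o['position'])
for px,z in [([[228,115],[532,118],[508,297],[518,127]],.028),([[451,228],[412,228],[490,228]],.016)]:
    P=ray(w,px,z); print(P[:,:2],((P-p)@T)[:,:2])
```

```text
[[0.4559 0.3829]
 [0.4793 0.171 ]
 [0.3425 0.1561]
 [0.4717 0.1799]] [[ 0.0691 -0.0609]
 [ 0.0693  0.1524]
 [-0.0683  0.1523]
 [ 0.0627  0.1427]]
[[0.3903 0.2096]
 [0.3868 0.2399]
 [0.3937 0.1787]] [[-0.015   0.1043]
 [-0.0151  0.0737]
 [-0.0149  0.1354]]
```

Converted, 0.05 m is 1, 0.01 m is 0.2.

```bash
python3 nudge.py '[{"sy":0.06,"sz":1,"finger_gap":0.04},{"sz":1,"finger_gap":0.04},{"sz":0.8,"finger_gap":0.04},{"sz":0.4,"finger_gap":0.04},{"sz":0.2,"finger_gap":0.04},{"sz":0.09,"finger_gap":0.04},{"finger_gap":0.04},{"finger_gap":0.04}]';python3 nudge.py '[{"finger_gap":0.065},{"finger_gap":0.065},{"finger_gap":0.065},{"finger_gap":0.065},{"finger_gap":0.065}]'
```

```text
time_s: 6.65
position: [0.3948, 0.3123, 0.026]
tool_rot: [[0.994, 0.107, 0.002], [0.107, -0.994, 0.001], [0.002, -0.001, -1.0]]
ft_force: [-1.0, 0.9, -4.1]
grip_width: 0.049
gripper_force: 64.5
time_s: 7.15
position: [0.3943, 0.312, 0.0251]
tool_rot: [[0.994, 0.106, 0.0], [0.106, -0.994, 0.0], [0.0, -0.0, -1.0]]
ft_force: [-0.1, -0.4, -1.4]
grip_width: 0.065
gripper_force: 0.0
```

Converted, -0.05 m is -1, 0.039 m is 0.78.

```bash
python3 nudge.py '[{"sz":-0.5,"finger_gap":0.065},{"sz":-1,"finger_gap":0.075},{"sz":-1,"finger_gap":0.075},{"sz":-1,"finger_gap":0.075},{"sy":0.78,"finger_gap":0.075},{"sy":0.78,"finger_gap":0.075},{"sy":0.78,"finger_gap":0.075},{"sy":0.78,"finger_gap":0.075},{"sy":0.78,"finger_gap":0.075},{"sy":0.78,"finger_gap":0.075}]';python3 nudge.py '[{"sy":0.78,"finger_gap":0.075},{"sy":0.78,"finger_gap":0.075},{"sx":0.026,"sy":0.78,"finger_gap":0.075},{"rz":-0.0708,"finger_gap":0.075},{"rz":-0.0708,"finger_gap":0.075},{"rz":-0.0708,"finger_gap":0.075},{"rz":-0.0708,"finger_gap":0.075},{"rz":-0.0708,"finger_gap":0.075},{"rz":-0.0708,"finger_gap":0.075},{"rz":-0.0708,"finger_gap":0.075}]'; python3 nudge.py '[{"rz":-0.0708,"finger_gap":0.075},{"rz":-0.0708,"finger_gap":0.075},{"rz":-0.0708,"finger_gap":0.075},{"rz":-0.0708,"finger_gap":0.075},{"rz":-0.0708,"finger_gap":0.075},{"rz":-0.0708,"finger_gap":0.075},{"rz":-0.0708,"finger_gap":0.075},{"rz":-0.0708,"finger_gap":0.075},{"rz":-0.0708,"finger_gap":0.075},{"rz":-0.0708,"finger_gap":0.075}]'; python3 nudge.py '[{"rz":-0.0708,"finger_gap":0.075},{"rz":-0.0708,"finger_gap":0.075},{"rz":-0.0708,"finger_gap":0.075},{"finger_gap":0.075},{"finger_gap":0.075}]'
python3 - <<'E'
from h import *
np.set_printoptions(suppress=True,precision=4)
w=grab('wrist','wrist3');o=env.observe();T=np.array(o['tool_rot']);p=np.array(o['position'])
print((np.array([.4329,-.0373,.07])-p)@T,o['q'])
h=hsv(w)
m=((h[...,0]>100)&(h[...,0]<125)&(h[...,1]>150)&(h[...,2]>60))
n,l,s,c=cv2.connectedComponentsWithStats(m.astype(np.uint8))
for i in range(1,n):
    if s[i,4]>100: print(s[i])
E
```

```text
time_s: 8.15
position: [0.4189, 0.0778, 0.2]
tool_rot: [[0.994, 0.106, 0.0], [0.106, -0.994, -0.0], [0.0, 0.0, -1.0]]
ft_force: [1.0, 0.5, -0.7]
grip_width: 0.0751
gripper_force: 0.0
time_s: 9.15
position: [0.4327, -0.0368, 0.1999]
tool_rot: [[0.408, 0.913, -0.0], [0.913, -0.408, 0.0], [-0.0, -0.0, -1.0]]
ft_force: [0.0, -0.2, -0.2]
grip_width: 0.0748
gripper_force: 0.0
time_s: 10.15
position: [0.4327, -0.0369, 0.1999]
tool_rot: [[-0.874, 0.486, -0.0], [0.486, 0.874, 0.0], [0.0, -0.0, -1.0]]
ft_force: [-0.5, -0.2, 0.9]
grip_width: 0.0751
gripper_force: 0.0
time_s: 10.65
position: [0.4328, -0.0369, 0.1999]
tool_rot: [[-0.997, 0.072, -0.0], [0.072, 0.997, 0.0], [0.0, 0.0, -1.0]]
ft_force: [-0.0, 0.2, 0.2]
grip_width: 0.0751
gripper_force: 0.0
[-0.0002 -0.0004  0.1299] [ -20.5638   12.6209   95.653    -0.0005   71.7303 -106.4571]
[620  72  20  21 233]
[ 571   79   21   99 1085]
[591  82  15  26 138]
[599 223  41  22 523]
[ 360  227  127   21 1477]
[241 239  33  16 386]
```

View pics/wrist3.png

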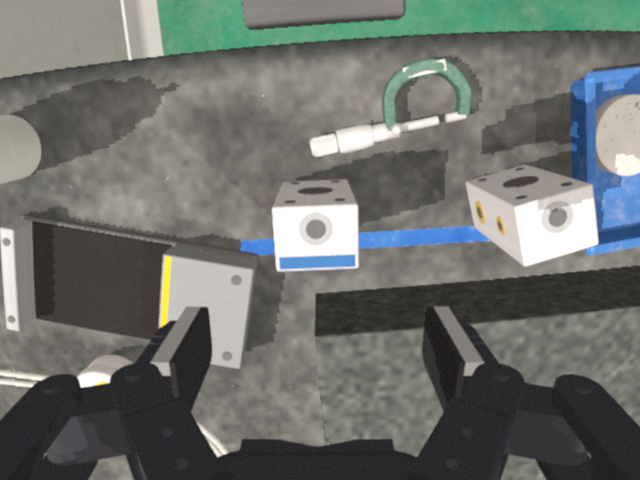

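The dyed block is centred between the fingers, with top corners at about (274,207), (357,206), (358,267) and (277,271). Its blue stripe is on the lower side (world +x).

Run:
```python
from h import *
np.set_printoptions(suppress=True,precision=4)
w=grab('wrist');o=env.observe();T=np.array(o['tool_rot']);p=np.array(o['position'])
P=ray(w,[[274,207],[357,206],[358,267],[277,271]],.09);L=(P-p)@T;print(P,L,P.mean(0),L.mean(0))
```

```text
[[ 0.4108 -0.0606  0.09  ]
 [ 0.4136 -0.0126  0.09  ]
 [ 0.4514 -0.0137  0.09  ]
 [ 0.4505 -0.0628  0.09  ]] [[ 0.0203 -0.0252  0.1099]
 [ 0.0208  0.0228  0.1099]
 [-0.0169  0.0245  0.1099]
 [-0.0195 -0.0246  0.1099]] [ 0.4316 -0.0374  0.09  ] [ 0.0012 -0.0006  0.1099]
```

Converted, 0.04 m is 0.8, 0.03 m is 0.6, -1.7 degrees / 120 = -0.0142.

```bash
python3 nudge.py '[{"sx":0.02,"sy":-0.012,"sz":0.6,"rz":-0.0142,"finger_gap":0.075},{"sz":0.8,"finger_gap":0.075},{"sz":0.6,"finger_gap":0.075},{"sz":0.4,"finger_gap":0.075},{"sz":0.2,"finger_gap":0.075},{"finger_gap":0.04},{"finger_gap":0.04},{"finger_gap":0.04},{"finger_gap":0.04},{"finger_gap":0.04}]' 50;  python3 nudge.py '[{"finger_gap":0.04},{"finger_gap":0.04}]'
```

```text
time_s: 11.75
position: [0.4322, -0.0375, 0.0707]
tool_rot: [[-0.999, 0.038, 0.002], [0.038, 0.999, -0.001], [-0.002, -0.001, -1.0]]
ft_force: [0.7, 1.8, 6.8]
grip_width: 0.0492
gripper_force: 53.2
time_s: 11.95
position: [0.4323, -0.0375, 0.0707]
tool_rot: [[-0.999, 0.038, 0.002], [0.038, 0.999, -0.001], [-0.002, -0.0, -1.0]]
ft_force: [0.3, 1.4, 7.8]
grip_width: 0.049
gripper_force: 53.3
```

Converted, -0.04 m is -0.8, -0.02 m is -0.4, 8.5 degrees / 120 = 0.0708.

```bash
python3 nudge.py '[{"sz":-0.4,"finger_gap":0.04},{"sz":-0.8,"finger_gap":0.04},{"sz":-0.8,"finger_gap":0.04},{"sz":-0.4,"finger_gap":0.04},{"rz":0.0708,"finger_gap":0.04},{"rz":0.0708,"finger_gap":0.04},{"rz":0.0708,"finger_gap":0.04},{"rz":0.0708,"finger_gap":0.04},{"rz":0.0708,"finger_gap":0.04},{"rz":0.0708,"finger_gap":0.04}]';python3 nudge.py '[{"rz":0.0708,"finger_gap":0.04},{"rz":0.0708,"finger_gap":0.04},{"rz":0.0708,"finger_gap":0.04},{"rz":0.0708,"finger_gap":0.04},{"rz":0.0708,"finger_gap":0.04},{"rz":0.0708,"finger_gap":0.04},{"sx":-0.4,"sy":0.48,"finger_gap":0.04},{"sx":-0.4,"sy":0.48,"finger_gap":0.04},{"sx":-0.4,"sy":0.48,"finger_gap":0.04},{"sx":-0.5,"sy":0.46,"finger_gap":0.04}]';python3 nudge.py '[{"finger_gap":0.04},{"finger_gap":0.04},{"finger_gap":0.04}]'
python3 - <<'E'
from h import *
o=env.observe();T=np.array(o['tool_rot']);p=np.array(o['position'])
print((np.array([.5035,-.1436,.1007])-p)@T)
w=grab('wrist','wrist4')
w=grab('side','side4')
E
```

```text
time_s: 12.95
position: [0.4314, -0.0373, 0.1897]
tool_rot: [[-0.594, 0.804, -0.001], [0.804, 0.594, 0.0], [0.001, -0.001, -1.0]]
ft_force: [-0.2, 0.0, -2.4]
grip_width: 0.049
gripper_force: 53.8
time_s: 13.95
position: [0.5034, -0.1437, 0.1896]
tool_rot: [[0.245, 0.97, -0.001], [0.97, -0.245, 0.001], [0.0, -0.001, -1.0]]
ft_force: [0.5, -0.5, -3.5]
grip_width: 0.0492
gripper_force: 53.8
time_s: 14.25
position: [0.5024, -0.1423, 0.1897]
tool_rot: [[0.245, 0.97, -0.001], [0.97, -0.245, 0.001], [0.0, -0.001, -1.0]]
ft_force: [-0.1, 0.5, -3.9]
grip_width: 0.0493
gripper_force: 53.8
[-0.00101776  0.00150743  0.08899334]
```

Converted, 0.03 m is 0.6, 0.0015 m is 0.03.

```bash
python3 nudge.py '[{"sx":-0.02,"sy":0.03,"sz":0.6,"finger_gap":0.04},{"sz":0.6,"finger_gap":0.04},{"sz":0.4,"finger_gap":0.04},{"sz":0.12,"finger_gap":0.04},{"sz":0.04,"finger_gap":0.04},{"sz":0.01,"finger_gap":0.04},{"finger_gap":0.04},{"finger_gap":0.04}]';python3 nudge.py '[{"finger_gap":0.065},{"finger_gap":0.065},{"finger_gap":0.07},{"finger_gap":0.07},{"finger_gap":0.07},{"sz":-0.4,"finger_gap":0.07},{"sz":-0.8,"finger_gap":0.07},{"sz":-0.8,"finger_gap":0.07},{"finger_gap":0.0},{"finger_gap":0.0}]'
python3 - <<'E'
from h import *
np.set_printoptions(suppress=True,precision=4)
w=grab('wrist','wrist5');grab('side','side5'); s=grab('scene','scene5')
o=env.observe();T=np.array(o['tool_rot']);p=np.array(o['position'])
h=hsv(w);m=((h[...,0]>100)&(h[...,0]<125)&(h[...,1]>150)&(h[...,2]>60))
n,l,st,c=cv2.connectedComponentsWithStats(m.astype(np.uint8))
for i in range(1,n):
    if st[i,4]>100:
        ys,xs=np.where(l==i);print(st[i]); print((ray(w,[[st[i,0],st[i,1]],[st[i,0]+st[i,2],st[i,1]+st[i,3]]],.12)-p)@T)
E
```

```text
time_s: 15.15
position: [0.5046, -0.1446, 0.1023]
tool_rot: [[0.245, 0.969, 0.001], [0.969, -0.245, -0.001], [-0.0, 0.002, -1.0]]
ft_force: [-0.1, -0.4, -3.8]
grip_width: 0.0494
gripper_force: 53.7
time_s: 16.15
position: [0.5043, -0.1445, 0.2017]
tool_rot: [[0.245, 0.969, 0.001], [0.969, -0.245, -0.001], [-0.0, 0.001, -1.0]]
ft_force: [-0.4, 1.3, 0.1]
grip_width: 0.0416
gripper_force: 0.0
[ 198    0   57  166 2622]
[[ 0.1234 -0.0549  0.0803]
 [ 0.0458 -0.0307  0.0802]]
[277 276  82  11 784]
[[-0.0132 -0.0213  0.0801]
 [-0.0196  0.023   0.08  ]]
```

Converted, 0.04 m is 0.8, 0.03 m is 0.6.

```bash
python3 nudge.py '[{"sx":0.48,"sy":0.01,"finger_gap":0.0},{"sx":0.48,"finger_gap":0.0},{"sz":0.6,"finger_gap":0.0},{"sz":0.8,"finger_gap":0.0},{"sz":0.52,"finger_gap":0.0},{"finger_gap":0.0},{"sx":-0.12,"finger_gap":0.0},{"sx":-0.12,"finger_gap":0.0},{"finger_gap":0.0}]';python3 nudge.py '[{"sx":-0.1,"finger_gap":0.0},{"sx":-0.1,"finger_gap":0.0},{"sx":-0.1,"finger_gap":0.0},{"sx":-0.1,"finger_gap":0.0},{"sx":-0.1,"finger_gap":0.0},{"sx":-0.1,"finger_gap":0.0}]'
python3 - <<'E'
from h import *
np.set_printoptions(suppress=True,precision=4)
w=grab('wrist','wrist6');grab('side','side6')
o=env.observe();T=np.array(o['tool_rot']);p=np.array(o['position'])
print((p-[.4976,-.1669,0])@np.array([-.246,-.969,0]))
h=hsv(w);m=((h[...,0]>100)&(h[...,0]<125)&(h[...,1]>150)&(h[...,2]>60))
n,l,st,c=cv2.connectedComponentsWithStats(m.astype(np.uint8))
for i in range(1,n):
    if st[i,4]>50: print(st[i])
E
```

```text
time_s: 17.2
position: [0.514, -0.1108, 0.1067]
tool_rot: [[0.246, 0.969, 0.002], [0.969, -0.246, -0.001], [-0.001, 0.002, -1.0]]
ft_force: [0.2, -0.0, 0.0]
grip_width: -0.0001
gripper_force: 0.0
time_s: 17.8
position: [0.506, -0.1393, 0.1054]
tool_rot: [[0.245, 0.969, -0.0], [0.969, -0.245, -0.0], [-0.0, -0.0, -1.0]]
ft_force: [0.8, -0.2, 0.3]
grip_width: -0.0
gripper_force: 0.0
-0.028672264080348914
[ 156    0   75  198 4249]
```

The manual's scale: shifts go in shares of 50 mm and turns go in shares of 120 degrees. Converting my numbers, -0.005 m is -0.1.

```bash
python3 nudge.py '[{"sx":-0.1,"finger_gap":0.0},{"sx":-0.1,"finger_gap":0.0},{"sx":-0.1,"finger_gap":0.0},{"sx":-0.1,"finger_gap":0.0},{"finger_gap":0.0},{"finger_gap":0.0},{"finger_gap":0.0}]'
python3 - <<'E'
from h import *
w=grab('wrist');d=grab('side');s=grab('scene')
a=d['pixels'][150:270,300:440];b=s['pixels'][190:290,150:290]
W=np.vstack([cv2.resize(a,(420,360)),]);V=cv2.resize(b,(380,360))
Wr=cv2.resize(w['pixels'],(320,240))
out=np.zeros((600,800,3),np.uint8);out[:360,:420]=W;out[:360,420:]=V;out[360:,:320]=Wr
cv2.imwrite('pics/m7.png',out[...,::-1])
E
```

```text
time_s: 18.6
position: [0.5013, -0.158, 0.1054]
tool_rot: [[0.245, 0.969, -0.0], [0.969, -0.245, 0.0], [0.0, -0.0, -1.0]]
ft_force: [-0.3, -0.2, 0.1]
grip_width: 0.0001
gripper_force: 0.0
```

View pics/m7.png

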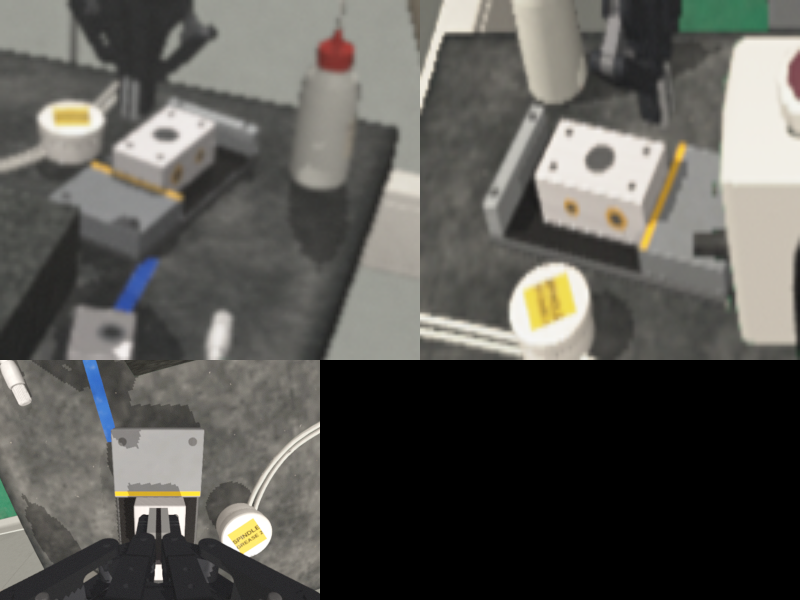

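The composite shows the dyed block has tumbled. It lies in the bay with no blue on the visible faces, its rear end just past the yellow edge and a gap of about 20 mm to the stop. Next I raise the gripper and measure the block from the wrist camera with a mask.

Converted, -0.05 m is -1, -0.037 m is -0.74.

```bash
python3 nudge.py '[{"sz":-1,"finger_gap":0.065},{"sz":-1,"finger_gap":0.065},{"sz":-0.74,"finger_gap":0.065},{"finger_gap":0.065},{"finger_gap":0.065}]'
python3 - <<'E'
from h import *
np.set_printoptions(suppress=True,precision=4)
w=grab('wrist','wrist8');o=env.observe();T=np.array(o['tool_rot']);p=np.array(o['position'])
g=cv2.cvtColor(w['pixels'],cv2.COLOR_RGB2GRAY);h=hsv(w)
sx=np.array([-.246,-.969]);sy=np.array([.969,-.246]);E=np.array([.4976,-.1669])
for th in (165,185,205):
    m=((g>th)&(h[...,1]<45)).astype(np.uint8)
    n,l,st,c=cv2.connectedComponentsWithStats(m)
    q=proj(w,[[*(E+.05*sx),.05]])[0]
    cand=[i for i in range(1,n) if st[i,4]>1500]
    i=min(cand,key=lambda i:np.hypot(*(c[i]-q)))
    cs,_=cv2.findContours((l==i).astype(np.uint8),0,1);cc=max(cs,key=cv2.contourArea)
    ap=cv2.approxPolyDP(cc,5,True).reshape(-1,2);P=ray(w,ap,.05)[:,:2]-E
    print(th,st[i]);print(np.c_[ap,np.c_[P@sx,P@sy]*1000])
E
```

```text
time_s: 19.25
position: [0.5012, -0.158, 0.2425]
tool_rot: [[0.245, 0.969, 0.001], [0.969, -0.245, -0.0], [-0.0, 0.001, -1.0]]
ft_force: [0.0, -0.1, -0.9]
grip_width: 0.0647
gripper_force: 0.0
165 [ 287  219   64  103 5555]
[[288.     219.       0.5585 -21.8072]
 [289.     320.      88.6896 -22.6427]
 [346.     321.      89.5737  25.6131]
 [349.     220.       1.2957  25.9707]]
185 [ 287  219   63  103 5392]
[[288.     220.       1.3672 -21.8214]
 [289.     320.      88.6896 -22.6427]
 [346.     321.      89.5737  25.6131]
 [349.     220.       1.2957  25.9707]]
205 [ 288  220   62  102 5228]
[[289.     220.       1.3665 -21.0373]
 [290.     320.      88.686  -21.7958]
 [346.     321.      89.5737  25.6131]
 [349.     221.       2.1056  25.9893]]
```

Converted, 0.05 m is 1, 0.045 m is 0.9.

```bash
python3 nudge.py '[{"sx":-0.55,"sy":0.01,"finger_gap":0.065},{"sx":-0.54,"finger_gap":0.065},{"sz":1,"finger_gap":0.065},{"sz":1,"finger_gap":0.065},{"sz":0.9,"finger_gap":0.065},{"sz":0.7,"finger_gap":0.065},{"sz":0.4,"finger_gap":0.065},{"sz":0.2,"finger_gap":0.065},{"finger_gap":0.065}]';python3 nudge.py '[{"finger_gap":0.04},{"finger_gap":0.04},{"finger_gap":0.04},{"finger_gap":0.04},{"finger_gap":0.04},{"sx":-0.12,"finger_gap":0.04},{"sx":-0.14,"finger_gap":0.04},{"sx":-0.14,"finger_gap":0.04},{"sx":-0.08,"finger_gap":0.04},{"finger_gap":0.04}]' 30;python3 nudge.py '[{"sx":-0.04,"finger_gap":0.04},{"finger_gap":0.04}]';python3 nudge.py '[{"sx":-0.04,"finger_gap":0.04},{"finger_gap":0.04}]'
```

```text
time_s: 20.2
position: [0.4876, -0.2105, 0.0308]
tool_rot: [[0.245, 0.969, -0.003], [0.969, -0.245, 0.002], [0.001, -0.004, -1.0]]
ft_force: [-0.8, -0.6, -0.6]
grip_width: 0.065
gripper_force: 0.0
time_s: 21.2
position: [0.4828, -0.2346, 0.0331]
tool_rot: [[0.246, 0.969, 0.001], [0.969, -0.246, -0.0], [-0.0, 0.001, -1.0]]
ft_force: [-0.5, 1.3, 6.0]
grip_width: 0.0494
gripper_force: 34.4
time_s: 21.4
position: [0.4824, -0.2361, 0.0332]
tool_rot: [[0.246, 0.969, 0.001], [0.969, -0.246, 0.0], [0.0, 0.001, -1.0]]
ft_force: [0.1, 3.8, 6.5]
grip_width: 0.0495
gripper_force: 34.5
time_s: 21.6
position: [0.482, -0.2379, 0.0331]
tool_rot: [[0.245, 0.969, 0.001], [0.969, -0.245, 0.0], [0.001, 0.001, -1.0]]
ft_force: [1.1, 4.0, 7.0]
grip_width: 0.0492
gripper_force: 34.5
```

Converted, -0.0015 m is -0.03.

```bash
for i in 1 2; do python3 nudge.py '[{"sx":-0.03,"finger_gap":0.04},{"finger_gap":0.04}]'|grep -E 'pos|ft'; done
```

```text
position: [0.4818, -0.2382, 0.0331]
ft_force: [4.2, 10.5, 7.5]
position: [0.4817, -0.2382, 0.0332]
ft_force: [6.5, 19.0, 9.2]
```

Force is rising while the position has stopped, so the block is against the stop. I ease off slightly, release, retreat and measure.

Converted, -0.05 m is -1, 0.045 m is 0.9.

```bash
python3 nudge.py '[{"sx":0.05,"finger_gap":0.04},{"finger_gap":0.065},{"finger_gap":0.065},{"finger_gap":0.065},{"sz":-0.4,"finger_gap":0.065},{"sz":-1,"finger_gap":0.065},{"sz":-1,"finger_gap":0.065},{"sz":-1,"finger_gap":0.065},{"sx":0.9,"sz":-0.8,"finger_gap":0.065},{"finger_gap":0.065}]'
python3 - <<'E'
from h import *
np.set_printoptions(suppress=True,precision=4)
w=grab('wrist','wrist9');s=grab('side','side9');o=env.observe()
g=cv2.cvtColor(w['pixels'],cv2.COLOR_RGB2GRAY);h=hsv(w)
sx=np.array([-.246,-.969]);sy=np.array([.969,-.246]);E=np.array([.4976,-.1669])
m=((g>185)&(h[...,1]<45)).astype(np.uint8)
n,l,st,c=cv2.connectedComponentsWithStats(m)
q=proj(w,[[*(E+.073*sx),.05]])[0]
cand=[i for i in range(1,n) if st[i,4]>1500]
i=min(cand,key=lambda i:np.hypot(*(c[i]-q)))
cs,_=cv2.findContours((l==i).astype(np.uint8),0,1);cc=max(cs,key=cv2.contourArea)
ap=cv2.approxPolyDP(cc,5,True).reshape(-1,2);P=ray(w,ap,.05)[:,:2]-E
print(np.c_[ap,np.c_[P@sx,P@sy]*1000]); print('edge',proj(w,[[*E,.03]]))
y=((h[...,0]>18)&(h[...,0]<32)&(h[...,1]>150)&(h[...,2]>120));y[:,400:]=0
r=rect(w,y,.03)[2]/1000-E;print('yellow',np.c_[r@sx,r@sy]*1000)
# turned block in tray (side view)
hs=hsv(s);gs=cv2.cvtColor(s['pixels'],cv2.COLOR_RGB2GRAY)
m=((gs>150)&(hs[...,1]<50)).astype(np.uint8);m[:285]=0;m[415:]=0;m[:,:255]=0;m[:,385:]=0
n,l,st,c=cv2.connectedComponentsWithStats(m)
for i in range(1,n):
    if st[i,4]>100:
        cs,_=cv2.findContours((l==i).astype(np.uint8),0,1);a=cv2.approxPolyDP(cs[0],3,True).reshape(-1,2);print(st[i],np.c_[a,ray(s,a,.043)[:,:2]])
E
```

```text
time_s: 23.0
position: [0.4921, -0.2009, 0.2405]
tool_rot: [[0.243, 0.97, 0.008], [0.97, -0.243, -0.004], [-0.002, 0.009, -1.0]]
ft_force: [0.1, -0.4, 0.5]
grip_width: 0.065
gripper_force: 0.0
[[282.     200.      29.1939 -22.7653]
 [284.     304.     117.0201 -22.9449]
 [277.     307.     119.7908 -28.8299]
 [361.     308.     120.7603  41.1421]
 [362.     299.     112.508   41.6666]
 [343.     297.     110.6466  25.869 ]
 [345.     200.      29.1145  25.6195]]
edge [[311.751  158.7601]]
yellow [[ -2.0894 -44.2308]
 [ -2.2724  43.0851]
 [ -6.3218  43.0766]
 [ -6.1387 -44.2392]]
[ 285  342   51   47 1148] [[294.     342.       0.4408   0.2939]
 [285.     364.       0.4358   0.3434]
 [301.     368.       0.408    0.3411]
 [310.     378.       0.3868   0.3542]
 [287.     375.       0.4236   0.3626]
 [334.     388.       0.3444   0.3582]
 [334.     379.       0.3502   0.3418]
 [329.     377.       0.359    0.3411]
 [335.     374.       0.352    0.3318]
 [325.     361.       0.3764   0.3128]
 [311.     363.       0.3966   0.3254]
 [307.     359.       0.4059   0.3201]
 [316.     352.       0.3973   0.3004]
 [315.     348.       0.4021   0.2929]]
```

```bash
python3 nudge.py '[{"finger_gap":0.065},{"finger_gap":0.065},{"finger_gap":0.065}]'>/dev/null; python3 -c "
from rig import env, camrig, ticket
print(ticket.close_job())"
```

```text
the job is handed in; nothing more can be done
None
```

I handed the job in after about 23 s of robot time: the turned block lies in the blue tray clear of the disc, and the dyed block stood on the deck, was tumbled into the bay with no blue on any visible face, and measured flush and square against the end stop; the judge's verdict was not shown.

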